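# Report the empty part cup

## Task

Of the four white cups that stand singly round the far right side of the tall board stacks (not the close-packed group of cups at the back), one is empty; the other three have cable ends in them. Show which one: point at the empty cup by holding the fingertips two or three centimetres above the middle of its mouth for two seconds without touching it, then order the refill by pressing the larger of the two black buttons on the metal-topped call box at the left fully down and letting it go. Do not point at a filled cup, press the small button, touch any cup or move anything else on the bench.

Things in the scene. Friction and masses are not known exactly. Their poses are not given: they have to be found in the camera images.
- empty_cup: white ribbed plastic cup, open at the top, EMPTY; 41 mm tall, rim 67 mm across (wall 2.5 mm), foot 51 mm across. Loose, stands upright on the bench. Origin at the centre of the underside of its foot; z up
- empty_cup_mouth (a point): centre of the empty cup's mouth, level with the top of its rim, 41 mm above the bench. Point at this from above
- filled_cup_0: white ribbed plastic cup, open at the top, rim about 66 mm across at 41 mm height, foot 52 mm across, FULL: several thin red and black cable ends lie in it and stick out above the rim, up to 62 mm above the bench. Loose. Origin within 4 mm of its axis, at the underside of its foot; z up
- filled_cup_1: white ribbed plastic cup, open at the top, rim about 66 mm across at 41 mm height, foot 52 mm across, FULL: short thin red and black cable ends lie in it and stick out above the rim, up to 44 mm above the bench. Loose. Origin within 4 mm of its axis, at the underside of its foot; z up
- filled_cup_2: white ribbed plastic cup, open at the top, rim about 66 mm across at 41 mm height, foot 52 mm across, FULL: several thin red and black cable ends lie in it and stick out above the rim, up to 59 mm above the bench. Loose. Origin within 4 mm of its axis, at the underside of its foot; z up
- call_box: light grey call box with an aluminium top plate, left of the board stacks, fixed to the bench, 75 mm (its x) by 155 mm (its y) by 51 mm tall; two black round push buttons stand on it 76 mm apart along its y axis. It is turned by up to 26 degrees about the vertical. Origin at the centre of its underside, z up
- call_button_top (a point): centre of the top face of the larger black button (38 mm across, in an aluminium ring), at box y = +38 mm, 73 mm above the bench when released. Moves down with the button
- call_button (a joint): travel of the larger button in m: 0 released, 0.006 fully down (taking 5 N); it springs back by itself
- cancel_button_top (a point): centre of the top face of the small black button (20 mm across), at box y = -38 mm, 73 mm above the bench. Not to be pressed
- cancel_button (a joint): travel of the small button in m: 0 released, 0.006 fully down (taking 5 N)
- tape_roll: roll of brown tape lying flat, 90 mm across, 24 mm tall, loose. Origin at the centre of its underside
- flux_bottle: white dispensing bottle with a red needle cap, 44 mm across, 140 mm tall, loose. Origin at the centre of its underside
- pin_tray: shallow grey plastic tray with loose pins, 58 x 86 x 16 mm, loose. Origin at the centre of its underside
Things that resemble listed ones, but are neither listed nor needed, are in the scene too. What is shaped like the empty_cup but green is not meant.

How it is judged:
By the outcome, as a careful person would: the job done as asked, in the order asked, and still so for the second after the job is handed in, with the robot touching nothing.
It also fails if it takes over 48 s, if anything falls off the work surface, if the arm or the gripper's body presses on something with over 40 N, if the wrist force passes 120 N, or if a joint passes its speed limit or range.

## Robot

A 6-joint arm with a two-finger parallel gripper is mounted at the origin on the work surface; the furniture and walls round the work are solid. World frame = base frame: x ahead of the robot, y to its left, z up, the work surface at z = 0. Lengths are in mm, angles in rad, forces in N, time in s.
With the tool pointing down it reaches from about 350 to 875 mm from the base axis. Payload 4.2 kg.
Tool frame: the origin (TCP) lies at the very end of the fingers, on their centre line; the grasp point (between the pads) lies 19 mm behind it (arm.grasp_offset is the distance from the TCP to the grasp point, in mm); z points along the fingers, y is the direction in which the jaws open and shut (so a half turn about z gives the same grasp; the last joint's range is limited). The gripper opens to 85 mm and grips with 20 to 120 N. Pads are 22 mm wide; open, the fingers measure 114 mm over their backs; the gripper's body (76 mm by 85 mm) begins 54 mm behind the grasp point. The pads swing forward as they close: fully open they stand 13 mm farther back than shut.
Start: joints at [1.445, 0.385, 0.008, 0, -1.194, -0.259], TCP at [234.575, 579.287, 231.312] pointing down, gripper open.
Joint ranges: [-3.14, 3.14], [-1.21, 2.06], [-1.07, 1.41], [-3.16, 2.05], [-2.99, -0.16], [-3.1, 3.1]. Speed limits (rad/s): [2.79, 2.79, 3.14, 3.14, 3.14, 3.14].

## Interface

Orientations are given as a unit quaternion [x, y, z, w].
In Python, from bench import arm gives the robot as it stands.
- The arm moves only by the tool arm_command, never from a script. Its argument "commands" is one flat list of numbers, 4 for each row, row after row: the shift along the tool's x, y, z in m, then the turn about the tool's z in degrees. In form: [tx, ty, tz, roll, tx, ty, tz, roll, ...]. A call has exactly 5 rows; each row shifts and turns the pose as measured when the row begins, along the tool's axes as they then stand; what a row does not reach is not made up. A row lasts 1/10 s, in which the tool goes at most 50 mm and 8.59 degrees, less where a joint would pass 70% of its speed; a pose out of reach is approached as far as the arm can. A call with a gripper value outside its range is refused whole. "jaw" is the opening, from 0 (shut) to 1 (fully open), set as the call begins (left out, the last holds). The fingers move at their own pace and stop on an object; the grip force is fixed at half the most. Time passes only in rows, so rows that do not move let the fingers close, or fill a call up. It gives the time, the measured TCP pose, the force and the opening at its end, in the units of the state.
- arm.read_state(): the state, without advancing time (a new reading comes with each control period).
- arm.get_image(name): name is "scene" or "side" or "wrist"; returns the picture (400x640x3 uint8, red, green, blue); there is no depth.
- arm.camera_info(name): a dict with "camera_matrix" (3x3 intrinsics, pixels), "world_from_camera" (4x4, takes a point from camera to world coordinates). Camera axes: x right, y down, z forward; pixel columns grow to the right and rows downward; lengths in mm; the calibration is good to about 2 mm. A picture is of the moment at which its call begins: read the wrist's pose just before it. camera_info takes no time and is no camera call; for the wrist camera it gives the pose at the moment of the call.
- arm.job_done(): hands the job in, once; it reports no verdict.
Trained networks look in the newest picture that a camera, given by its name, has taken for a name from the list of things; names that differ only in an ending like _2 or _b are one class to them, and where a whole thing is asked for, a point or a joint stands for the part that bears it (a point fixed in the world has none). Each returns a list of dicts, best first, with "confidence" (0 to 1); they miss things now and then, are a little off and sometimes report something else, mostly with a low value. They report only what shows in the picture. A call takes as long as a camera call. They do not tell look-alikes from the thing itself.
- arm.regions_of(camera, target): "mask" (400x640 bool, what is visible of it).
- arm.place_of(camera, target): "centre" ([x, y, z] in mm, in the coordinates of the camera as it stood for that picture, good to about 4 mm: a listed point, or the origin of a listed thing).
The state is a dict: "clock": time; "joints": joint angles; "joint_vel": joint speeds; "joint_efforts": joint torques, N m; "position": TCP position; "ee_rot": TCP orientation; "contact_force": force on the tool from outside, world axes, zero at the start; "wrist_torque": the same for the moment, N m; "gripper_width": finger opening in mm.
Only numpy, scipy, OpenCV 4.12 (cv2) and the standard library are available. Lean on these libraries where they do the work, as an engineer would, in place of code of your own. Each camera call takes 0.05 s, during which the arm holds its last target.

## Working session

There is one attempt and no reset: what is moved stays moved. The work goes in short steps, Python scripts to look and compute and a tool call to move; the robot and the scene stay as the last step left them, time stands still between calls to the robot, and variables do not carry over. Pictures are saved under pics/ and viewed, and the job is handed in when it is done.

Besides the shell and the picture viewer there is one more tool, called after "Emit:" as a command line: name --argument value ..., lists and objects as JSON in quotes. arm_command: Moves the arm, as the interface text tells. Its arguments: {"type":"object","properties":{"commands":{"type":"array"},"jaw":{"type":"number"}},"required":["commands"]}

```bash
mkdir -p pics; python3 - <<'E'
from bench import arm
import cv2
s=arm.read_state();print(s['clock'],s['position'],s['ee_rot'],s['gripper_width'])
for n in ['scene','side','wrist']:
    cv2.imwrite(f'pics/{n}0.png',arm.get_image(n)[:,:,::-1])
    c=arm.camera_info(n);print(n,c['camera_matrix'],c['world_from_camera'])
E
```

```text
0.0 [234.38628278 578.74450858 230.20823077] [ 9.81528339e-01 -1.91313608e-01 -1.72116076e-04  1.09272917e-03] 85.3784078796223
scene [[453.62985287   0.         322.23755327]
 [  0.         453.62985287 201.80612486]
 [  0.           0.           1.        ]] [[ 6.97486803e-01  6.12626917e-01 -3.71753172e-01  1.08665251e+03]
 [ 7.16487394e-01 -5.87098073e-01  3.76778008e-01 -5.81597960e+02]
 [ 1.25687783e-02 -5.29154149e-01 -8.48432621e-01  1.31096015e+03]
 [ 0.00000000e+00  0.00000000e+00  0.00000000e+00  1.00000000e+00]]
side [[514.54002626   0.         320.66959231]
 [  0.         514.54002626 196.94800723]
 [  0.           0.           1.        ]] [[-9.58746682e-01  2.22020724e-01 -1.77515063e-01  8.45473909e+02]
 [ 2.84147152e-01  7.30782098e-01 -6.20659264e-01  1.02889942e+03]
 [-8.07438842e-03 -6.45495410e-01 -7.63721468e-01  1.38282769e+03]
 [ 0.00000000e+00  0.00000000e+00  0.00000000e+00  1.00000000e+00]]
wrist [[314.68044962   0.         319.29631014]
 [  0.         314.68044962 197.27574965]
 [  0.           0.           1.        ]] [[-3.75536248e-01 -8.94832826e-01 -2.41343616e-01  2.94932251e+02]
 [-9.26807581e-01  3.62716277e-01  9.72862291e-02  5.53791231e+02]
 [ 4.84346450e-04  2.60213598e-01 -9.65550956e-01  3.73086429e+02]
 [ 0.00000000e+00  0.00000000e+00  0.00000000e+00  1.00000000e+00]]
```

View pics/scene0.png

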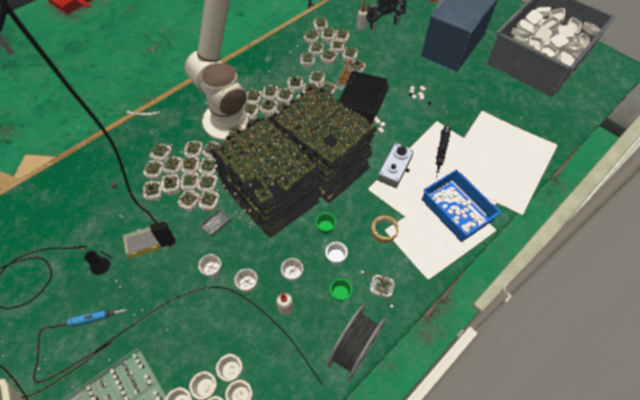

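View pics/side0.png

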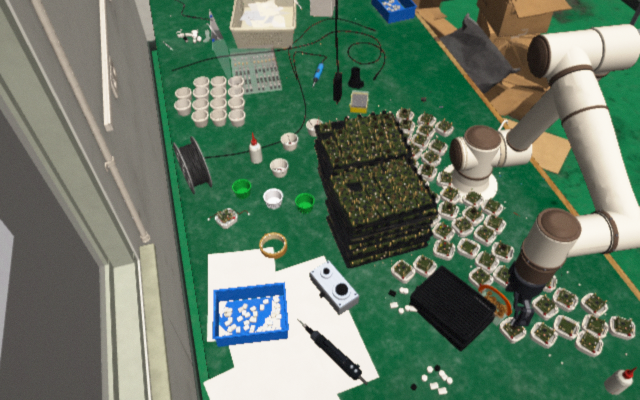

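View pics/wrist0.png

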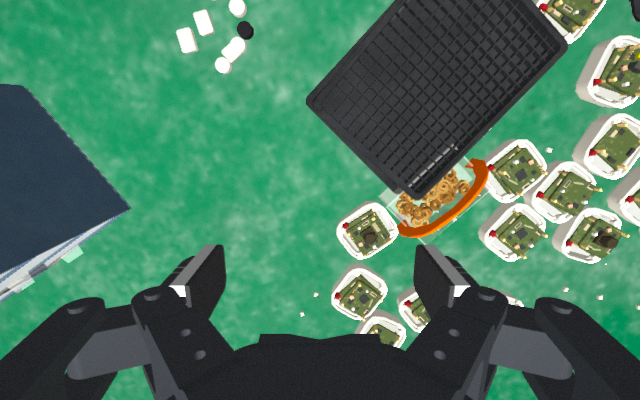

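The scene view shows four single white cups at about (209,265), (246,280), (292,268) and (336,252). The green cups are at (326,223) and (341,289), and the call box is at (396,165). Next I'll zoom in and locate them.

```bash
cat > h.py <<'E'
import numpy as np
from bench import arm
def w(cam,p):
    T=arm.camera_info(cam)['world_from_camera'];return (np.array(T)@np.r_[p,1])[:3]
def px(cam,u,v,z):
    c=arm.camera_info(cam);T=np.array(c['world_from_camera']);d=T[:3,:3]@np.linalg.inv(c['camera_matrix'])@[u,v,1]
    o=T[:3,3];return o+d*(z-o[2])/d[2]
def proj(cam,p):
    c=arm.camera_info(cam);T=np.linalg.inv(c['world_from_camera']);q=np.array(c['camera_matrix'])@(T@np.r_[p,1])[:3];return q[:2]/q[2]
E
python3 - <<'E'
from h import *
import cv2
a=cv2.imread('pics/scene0.png')[210:310,180:380];b=cv2.imread('pics/side0.png')[105:225,225:385]
cv2.imwrite('pics/z1.png',cv2.resize(a,(800,400),interpolation=2));cv2.imwrite('pics/z2.png',cv2.resize(b,(800,600),interpolation=2))
for cam in ['scene','side']:
  for t in ['empty_cup_mouth','empty_cup','filled_cup_0','call_box','call_button_top','cancel_button_top','tape_roll','flux_bottle']:
    for r in arm.place_of(cam,t)[:8]:
      p=w(cam,r['centre']);print(cam,t,round(r['confidence'],2),p.round(),proj(cam,p).round())
E
```

```text
scene empty_cup_mouth 0.82 [ 681. -108.   42.] [335. 249.]
scene empty_cup_mouth 0.56 [ 784. -191.   42.] [340. 289.]
scene empty_cup_mouth 0.53 [585. -62.  43.] [324. 220.]
scene empty_cup 0.77 [ 784. -192.   -1.] [339. 294.]
scene empty_cup 0.66 [591. -61.   0.] [326. 227.]
scene empty_cup 0.61 [ 684. -114.    1.] [334. 256.]
scene empty_cup 0.54 [ 684. -110.   42.] [335. 250.]
scene filled_cup_0 0.92 [ 636. -251.   -1.] [292. 274.]
scene filled_cup_0 0.81 [ 569. -371.   -5.] [248. 285.]
scene filled_cup_0 0.69 [ 454. -418.   -2.] [213. 270.]
scene call_box 0.58 [589. 281.  -3.] [393. 169.]
scene call_button_top 0.39 [583. 320.  75.] [403. 149.]
scene cancel_button_top 0.36 [609. 242.  70.] [393. 167.]
scene tape_roll 0.59 [733.  65.   0.] [383. 231.]
scene flux_bottle 0.75 [ 700. -337.    1.] [285. 307.]
side empty_cup_mouth 0.61 [ 792. -192.   42.] [239. 186.]
side empty_cup_mouth 0.6 [ 690. -116.   40.] [272. 196.]
side empty_cup_mouth 0.53 [588. -62.  41.] [305. 200.]
side empty_cup 0.67 [ 690. -119.    2.] [273. 202.]
side empty_cup 0.66 [590. -64.   2.] [305. 207.]
side empty_cup 0.6 [ 786. -190.    1.] [242. 193.]
side empty_cup 0.19 [591. 277.   1.] [334. 291.]
side filled_cup_0 0.82 [ 566. -374.    2.] [289. 146.]
side filled_cup_0 0.76 [ 639. -253.    2.] [278. 172.]
side filled_cup_0 0.49 [ 453. -425.    1.] [314. 132.]
side call_box 0.76 [595. 278.   2.] [333. 291.]
side call_button_top 0.7 [585. 306.  72.] [340. 287.]
side cancel_button_top 0.39 [604. 240.  75.] [327. 269.]
side tape_roll 0.54 [733.  65.   1.] [273. 247.]
side flux_bottle 0.61 [603. 244.  76.] [327. 270.]
side flux_bottle 0.54 [ 707. -341.   -1.] [255. 160.]
```

View pics/z1.png

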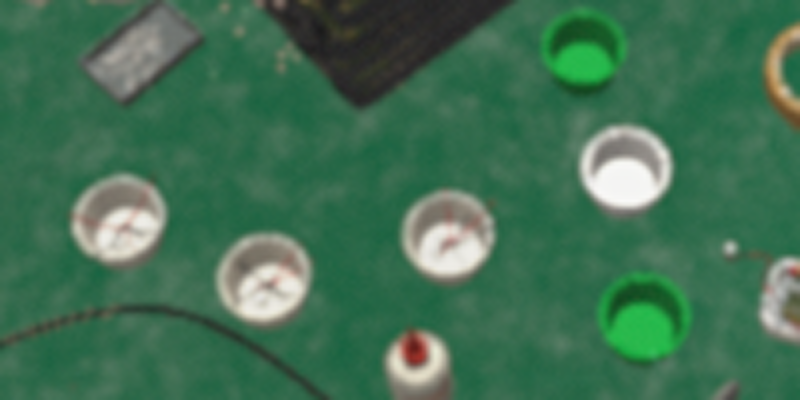

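View pics/z2.png

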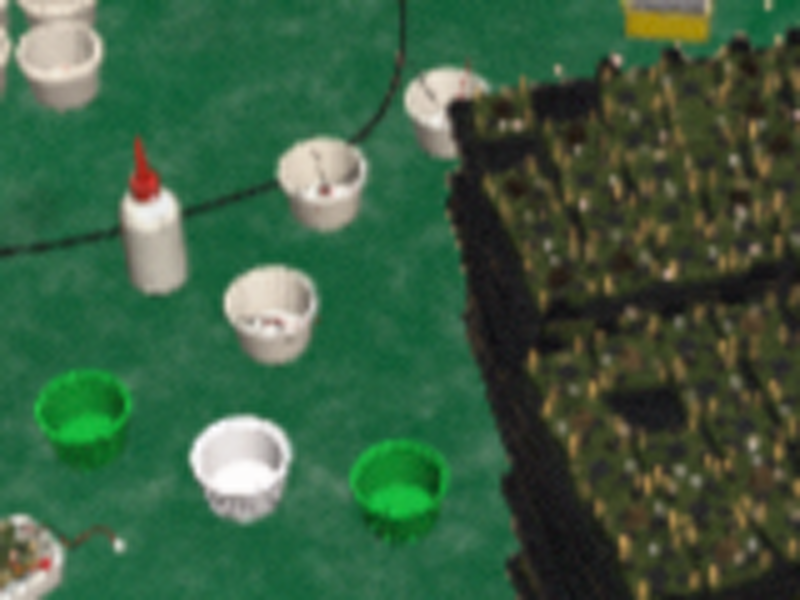

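The empty one is the brighter cup at about (685,-112). It shows at (336,252) in scene and (273,197) in side. The other three have dark and red cable bits in them. I'll refine the cup mouth and button from pixels, and measure the stack height for clearance.

```bash
python3 - <<'E'
from h import *
import cv2
from scipy.spatial.transform import Rotation as R
print(R.from_quat(arm.read_state()['ee_rot']).as_matrix().round(3))
print('mouth',px('scene',336.5,249,41),px('side',225+241/5,105+453/5,41))
for cam in ['scene','side']:
  im=cv2.imread(f'pics/{cam}0.png')
  x,y=(396,165) if cam=='scene' else (334,287)
  cv2.imwrite(f'pics/b_{cam}.png',cv2.resize(im[y-40:y+40,x-40:x+40],(640,640),interpolation=2)[20:620])
print('stack bottom corner',px('scene',267,231,0))
for z in [0,100,150,200]: print(z,px('scene',267,208,z),px('side',316,138,z))
E
```

```text
[[ 0.927 -0.375  0.   ]
 [-0.375 -0.927  0.   ]
 [-0.    -0.    -1.   ]]
mouth [ 684.34330537 -105.97141005   41.        ] [ 687.46510903 -114.64262544   41.        ]
stack bottom corner [ 467.8761496  -208.26423178    0.        ]
0 [ 401.00439621 -151.05418778    0.        ] [ 456.0073004  -388.53879133    0.        ]
100 [ 453.30561282 -183.89605337  100.        ] [ 484.17180781 -286.03591159  100.        ]
150 [ 479.45622112 -200.31698616  150.        ] [ 498.25406152 -234.78447172  150.        ]
200 [ 505.60682942 -216.73791895  200.        ] [ 512.33631522 -183.53303185  200.        ]
```

View pics/b_scene.png

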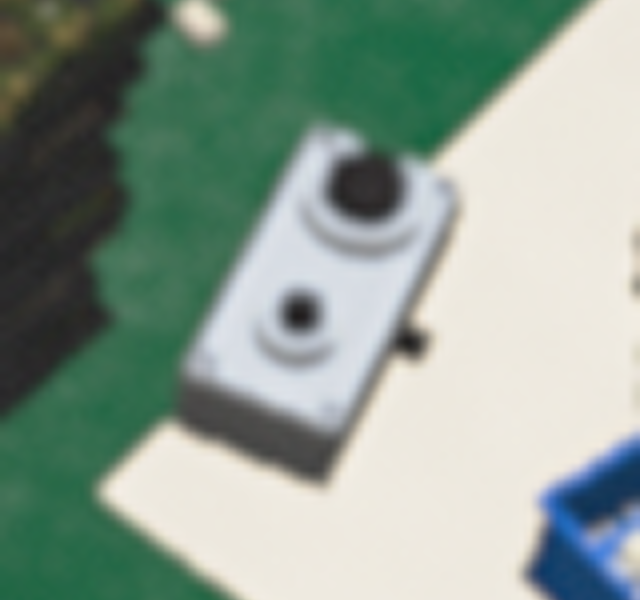

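View pics/b_side.png

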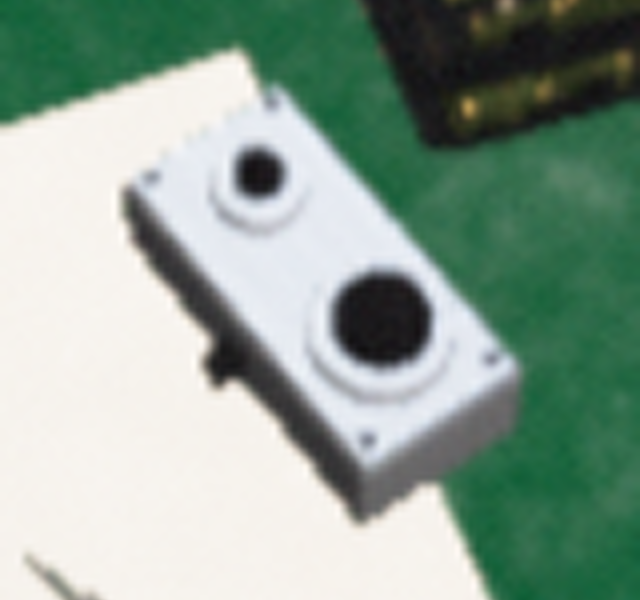

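Emit:
arm_command --commands '[0, 0, -0.04, 0, 0.03, 0.01, -0.03, 0, 0.04, 0.012, -0.015, 0, 0.044, 0.013, 0, 0, 0.044, 0.013, 0, 0]' --jaw 0

```text
clock: 1.45
position: [363.1, 476.2, 318.7]
ee_rot: [0.983, -0.186, 0.001, 0.001]
contact_force: [1.1, 0.3, -0.3]
gripper_width: 12.1
```

```bash
python3 - <<'E'
from h import *
for c,u,v in [('scene',401.6,150.6),('side',341.75,289.25)]: print(px(c,u,v,73))
for c,u,v in [('scene',300/8+356,(312+20)/8+125),('side',258/8+294,(172+20)/8+247)]: print(px(c,u,v,73))
E
```

```text
[584.73025539 313.06673496  73.        ]
[582.02347787 317.41221735  73.        ]
[610.29497436 240.90850296  73.        ]
[607.02522581 245.48041889  73.        ]
```

Emit:
arm_command --commands '[0.044, 0.017, 0, 0, 0.044, 0.017, 0, 0, 0.044, 0.017, 0, 0, 0.044, 0.017, 0, 0, 0.044, 0.017, 0, 0]'

```text
clock: 1.95
position: [542.8, 310.2, 321.1]
ee_rot: [0.983, -0.185, 0.002, -0.001]
contact_force: [0.2, 0.9, -0.6]
gripper_width: -0.2
```

Emit:
arm_command --commands '[0.04, 0.02, 0, 0, 0.03, 0.03, 0, 0, 0.025, 0.04, 0, 0, 0.02, 0.04, 0.01, 0, 0.02, 0.04, 0.01, 0]'

```text
clock: 2.45
position: [613.0, 94.9, 299.8]
ee_rot: [0.983, -0.185, 0.003, -0.001]
contact_force: [0.5, 0.2, 0.4]
gripper_width: -0.0
```

Emit:
arm_command --commands '[0.027, 0.025, 0.01, 0, 0.027, 0.025, 0.01, 0, 0.027, 0.025, 0.01, 0, 0.025, 0.023, 0.01, 0, 0.01, 0.01, 0, 0]'

```text
clock: 2.95
position: [682.2, -58.6, 258.2]
ee_rot: [0.982, -0.188, 0.002, -0.001]
contact_force: [-0.1, 0.5, -0.2]
gripper_width: -0.1
```

```bash
python3 - <<'E'
from h import *
import cv2
print(arm.read_state()['position'].round() if hasattr(arm.read_state()['position'],'round') else arm.read_state()['position'])
cv2.imwrite('pics/w1.png',arm.get_image('wrist')[:,:,::-1])
for r in arm.place_of('wrist','empty_cup_mouth'): p=w('wrist',r['centre']);print(r['confidence'],p.round(1),proj('wrist',p).round())
cv2.imwrite('pics/s1.png',arm.get_image('scene')[:,:,::-1])
print(arm.read_state()['position'])
E
```

```text
[682. -59. 258.]
0.86 [ 686.5 -115.2   43. ] [365. 151.]
0.86 [ 783.4 -189.5   42.4] [401.  38.]
0.62 [589.9 -59.5  44.9] [349. 242.]
[682.42974309 -56.59039611 260.40333096]
```

View pics/w1.png

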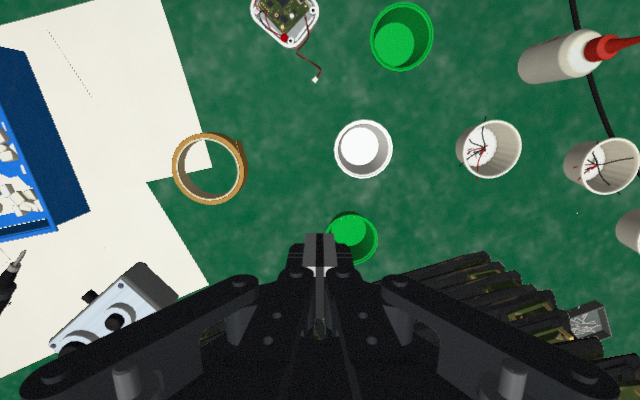

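View pics/s1.png

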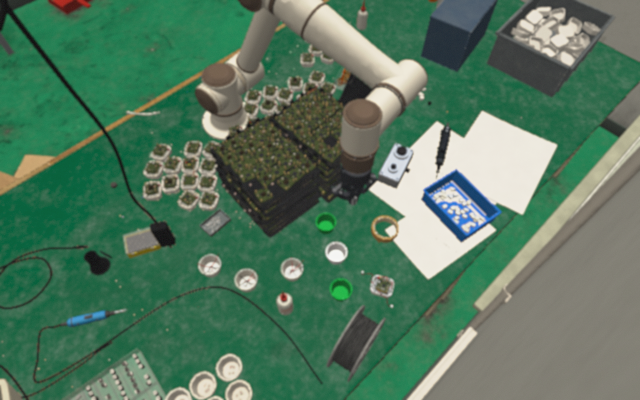

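```bash
python3 - <<'E'
from h import *
print(px('wrist',363,149,41), px('wrist',335,150,41),px('wrist',392,149,41))
for u,v in [(329,197),(372,160),(267,231)]: print(px('scene',u,v,0))
for u,v in [(316,138),(330,262),(436,212)]: print('top180',px('side',u,v,180),px('side',u,v,0))
E
```

```text
[ 689.13299054 -112.35788128   41.        ] [699.81826539 -82.16636289  41.        ] [ 676.97628524 -143.17776485   41.        ]
[514.36517331  30.87990611   0.        ]
[ 5.09086630e+02  2.55081227e+02 -2.27373675e-13]
[ 467.8761496  -208.26423178    0.        ]
top180 [ 506.70341374 -204.0336078   180.        ] [ 456.0073004  -388.53879133    0.        ]
top180 [608.12967104 284.68202855 180.        ] [572.61173027 173.3118543    0.        ]
top180 [253.706354   207.61790645 180.        ] [165.14989625  84.71528907   0.        ]
```

Emit:
arm_command --commands '[0.008, 0.016, 0, 0, 0.009, 0.018, 0.02, 0, 0.006, 0.012, 0.035, 0, 0.002, 0.004, 0.035, 0, 0, 0, 0.03, 0]'

```text
clock: 3.6
position: [694.0, -110.3, 149.3]
ee_rot: [0.983, -0.183, 0.015, -0.003]
contact_force: [-0.4, -0.2, -0.6]
gripper_width: 0.0
```

```bash
python3 - <<'E'
from h import *
import cv2
print(arm.read_state()['position'])
cv2.imwrite('pics/s2.png',arm.get_image('scene')[:,:,::-1])
cv2.imwrite('pics/w2.png',arm.get_image('wrist')[:,:,::-1])
for r in arm.place_of('wrist','empty_cup_mouth')[:2]: p=w('wrist',r['centre']);print(r['confidence'],p.round(1))
print(arm.read_state()['position'])
E
```

```text
[ 693.97873181 -110.29397061  149.27265999]
0.86 [ 689.6 -115.9   47.1]
0.71 [ 785.2 -188.5   48.1]
[ 693.02710871 -109.7741234   148.36822056]
```

View pics/w2.png

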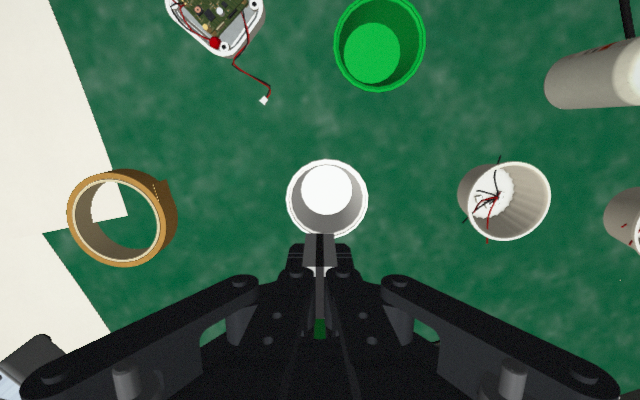

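View pics/s2.png

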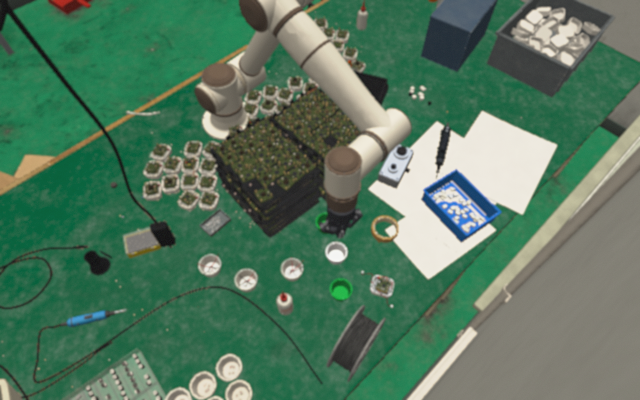

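```bash
python3 - <<'E'
from h import *
print(px('wrist',327,198,41)); s=arm.read_state();print(s['position'],s['ee_rot'],s['joints'])
E
```

```text
[ 690.97323878 -115.1886448    41.        ]
[ 693.02710871 -109.7741234   148.36822056] [ 0.9831754  -0.18222358  0.01239592 -0.00265336] [ 0.07316949  0.56096507  0.08534188  0.00131644 -1.06984568  1.1304846 ]
```

Emit:
arm_command --commands '[-0.002, 0.002, 0.02, 0, -0.002, 0.002, 0.02, 0, -0.001, 0.001, 0.015, 0, 0, 0, 0, 0, 0, 0, 0, 0]'

```text
clock: 4.25
position: [696.7, -110.5, 108.0]
ee_rot: [0.984, -0.178, 0.025, -0.003]
contact_force: [0.1, -0.9, 0.8]
gripper_width: 0.0
```

Emit:
arm_command --commands '[-0.004, 0.003, 0, 0, -0.003, 0.003, 0.005, 0, -0.002, 0.002, 0.01, 0, -0.001, 0.001, 0.01, 0, 0, 0, 0, 0]'

```text
clock: 4.75
position: [687.2, -115.5, 86.5]
ee_rot: [0.984, -0.178, 0.029, -0.004]
contact_force: [-0.4, -0.1, -0.6]
gripper_width: -0.0
```

```bash
python3 - <<'E'
from h import *
import cv2
s=arm.read_state();print(s['position'],s['ee_rot'],s['contact_force'])
for n in ['scene','wrist','side']: cv2.imwrite(f'pics/{n}3.png',arm.get_image(n)[:,:,::-1])
a=cv2.imread('pics/scene3.png')[170:290,270:430];b=cv2.imread('pics/side3.png')[140:260,200:360]
cv2.imwrite('pics/z3.png',np.hstack([cv2.resize(a,(400,300),interpolation=2),cv2.resize(b,(400,300),interpolation=2)]))
s=arm.read_state();print(s['position'])
E
```

```text
[ 687.16117615 -115.45038988   86.53029276] [ 0.98366371 -0.17757007  0.02926944 -0.00422898] [-0.37119752 -0.07392688 -0.55080972]
[ 688.65078068 -115.42346816   88.44312152]
```

View pics/wrist3.png

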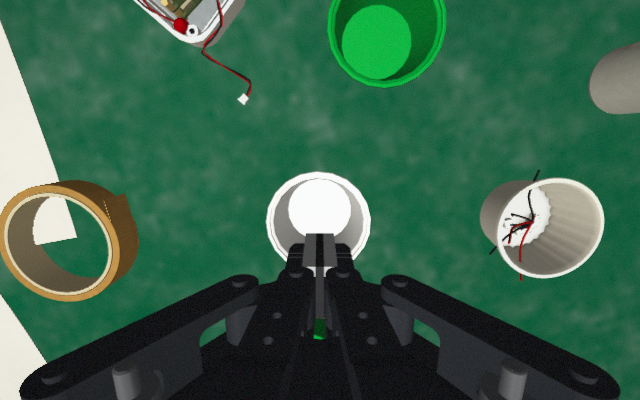

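View pics/z3.png

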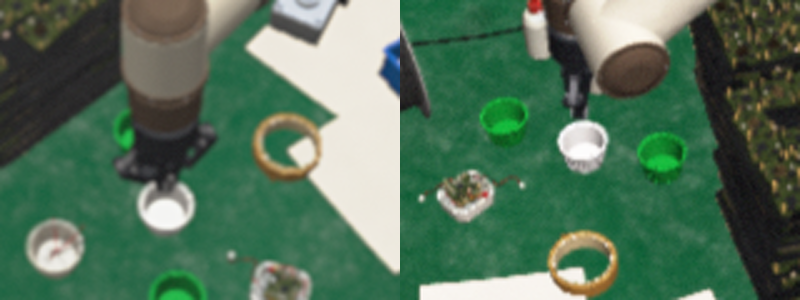

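```bash
python3 - <<'E'
from h import *
L,Rr,T=px('wrist',267,225,41),px('wrist',371,223,41),px('wrist',319,172,41)
print(L,Rr,T,(L+Rr)/2,np.linalg.norm(L-Rr))
for c in [(687,-114,41),(689,-115,41)]:
  q=[proj('wrist',np.array(c)+33.5*np.array([np.cos(a),np.sin(a),0])) for a in np.linspace(0,6.28,60)];q=np.array(q);print(q.min(0),q.max(0))
E
```

```text
[699.13371057 -83.06863667  41.        ] [ 677.56371949 -146.06457725   41.        ] [ 719.62755371 -126.35337405   41.        ] [ 688.34871503 -114.56660696   41.        ] 66.58643288499852
[266.570905   174.25454888] [371.13722894 274.76905963]
[266.8269181  170.67903539] [371.63192279 271.64626544]
```

Emit:
arm_command --commands '[-0.001, 0, 0.006, 0, 0, 0, 0.006, 0, 0, 0, 0.006, 0, 0, 0, 0.003, 0, 0, 0, 0, 0]'

```text
clock: 5.4
position: [689.6, -115.0, 65.6]
ee_rot: [0.984, -0.177, 0.031, -0.004]
contact_force: [-0.3, 0.1, -0.2]
gripper_width: 0.2
```

Emit:
arm_command --commands '[0, 0, 0, 0, 0, 0, 0, 0, 0, 0, 0, 0, 0, 0, 0, 0, 0, 0, 0, 0]'

```text
clock: 5.9
position: [690.1, -115.0, 66.2]
ee_rot: [0.984, -0.177, 0.032, -0.004]
contact_force: [-0.1, -0.6, 0.4]
gripper_width: 0.2
```

Emit:
arm_command --commands '[-0.001, 0, 0, 0, 0, 0, 0, 0, 0, 0, 0, 0, 0, 0, 0, 0, 0, 0, 0, 0]'

```text
clock: 6.4
position: [689.1, -114.6, 66.5]
ee_rot: [0.984, -0.177, 0.032, -0.004]
contact_force: [1.3, -0.6, -0.0]
gripper_width: -0.3
```

Emit:
arm_command --commands '[0, 0, 0, 0, 0, 0, 0, 0, 0, 0, 0, 0, 0, 0, 0, 0, 0, 0, 0, 0]'

```text
clock: 6.9
position: [689.2, -114.6, 66.4]
ee_rot: [0.984, -0.177, 0.032, -0.004]
contact_force: [0.2, 0.2, 0.4]
gripper_width: -0.1
```

Emit:
arm_command --commands '[0, 0, 0, 0, 0, 0, 0, 0, 0, 0, 0, 0, 0, 0, 0, 0, 0, 0, 0, 0]'

```text
clock: 7.4
position: [689.2, -114.7, 66.4]
ee_rot: [0.984, -0.177, 0.032, -0.004]
contact_force: [-1.4, 0.4, -0.3]
gripper_width: 0.0
```

Emit:
arm_command --commands '[0, 0, 0, 0, 0, 0, 0, 0, 0, 0, 0, 0, 0, 0, 0, 0, 0, 0, 0, 0]'

```text
clock: 7.9
position: [689.2, -114.6, 66.4]
ee_rot: [0.984, -0.177, 0.032, -0.004]
contact_force: [-0.2, -0.2, 0.0]
gripper_width: -0.0
```

Emit:
arm_command --commands '[0, 0, 0, 0, 0, 0, 0, 0, 0, 0, 0, 0, 0, 0, 0, 0, 0, 0, 0, 0]'

```text
clock: 8.4
position: [689.1, -114.6, 66.4]
ee_rot: [0.984, -0.177, 0.032, -0.004]
contact_force: [0.4, -0.7, 0.4]
gripper_width: 0.0
```

```bash
python3 - <<'E'
from h import *
import cv2
s=arm.read_state();print(s['position'])
for n in ['scene','wrist','side']: cv2.imwrite(f'pics/{n}4.png',arm.get_image(n)[:,:,::-1])
a=cv2.imread('pics/scene4.png')[170:290,270:430];b=cv2.imread('pics/side4.png')[140:260,200:360]
cv2.imwrite('pics/z4.png',np.vstack([np.hstack([cv2.resize(a,(320,240),interpolation=2),cv2.resize(b,(320,240),interpolation=2)]),cv2.imread('pics/wrist4.png')[50:400]]))
E
```

```text
[ 689.13592376 -114.63693459   66.40037083]
```

View pics/z4.png

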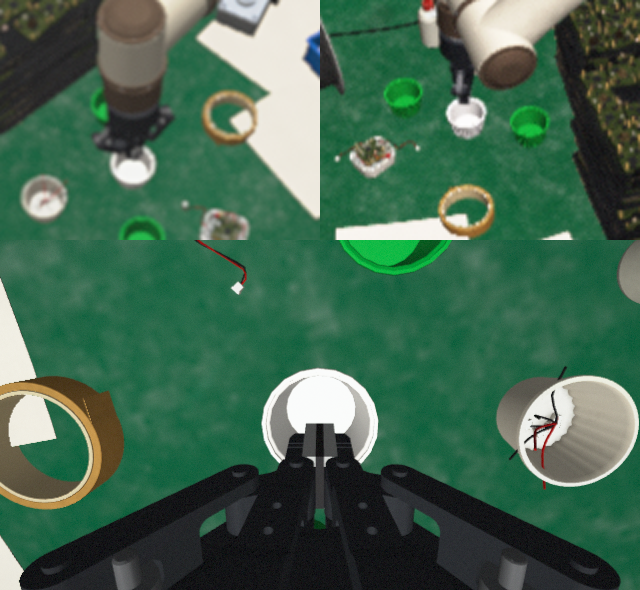

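The picture shows the fingertips above the middle of the empty cup, untouched, and they held there for more than 3 s. Next I rise and head for the button.

Emit:
arm_command --commands '[0, 0, -0.02, 0, 0, 0, -0.035, 0, 0, 0, -0.045, 0, 0, 0, -0.045, 0, -0.01, -0.02, -0.03, 0]'

```text
clock: 9.05
position: [672.3, -93.7, 238.7]
ee_rot: [0.984, -0.179, 0.024, -0.003]
contact_force: [0.8, 0.4, 0.5]
gripper_width: 0.1
```

Emit:
arm_command --commands '[-0.015, -0.03, -0.02, 0, -0.02, -0.04, 0, 0, -0.02, -0.04, 0, 0, -0.02, -0.04, 0, 0, -0.02, -0.04, 0, 0]'

```text
clock: 9.55
position: [651.5, 120.6, 267.7]
ee_rot: [0.983, -0.183, 0.032, -0.005]
contact_force: [0.7, -0.3, 0.0]
gripper_width: -0.3
```

Emit:
arm_command --commands '[-0.026, -0.03, 0, 0, -0.026, -0.03, 0, 0, -0.026, -0.03, 0.01, 0, -0.02, -0.024, 0.01, 0, -0.01, -0.01, 0.01, 0]'

```text
clock: 10.05
position: [594.8, 285.9, 235.3]
ee_rot: [0.983, -0.18, 0.034, -0.008]
contact_force: [-0.1, 0.8, 0.8]
gripper_width: -0.2
```

```bash
python3 - <<'E'
from h import *
import cv2
for n in ['scene','wrist']: cv2.imwrite(f'pics/{n}5.png',arm.get_image(n)[:,:,::-1])
for t in ['call_button_top','cancel_button_top','call_box']:
  for r in arm.place_of('wrist',t)[:2]: p=w('wrist',r['centre']);print(t,r['confidence'],p.round(1),proj('wrist',p).round())
s=arm.read_state();print(s['position'],s['ee_rot'],proj('wrist',[583.5,315,73]))
E
```

```text
call_button_top 0.79 [583.  310.9  77.3] [301. 213.]
cancel_button_top 0.68 [610.2 239.6  78.6] [360. 163.]
call_box 0.93 [597.  280.5  -1.2] [325. 179.]
[596.1872115  282.50363684 235.8335601 ] [ 0.98265177 -0.18208796  0.03448064 -0.00711087] [297.7386523  213.97454888]
```

View pics/wrist5.png

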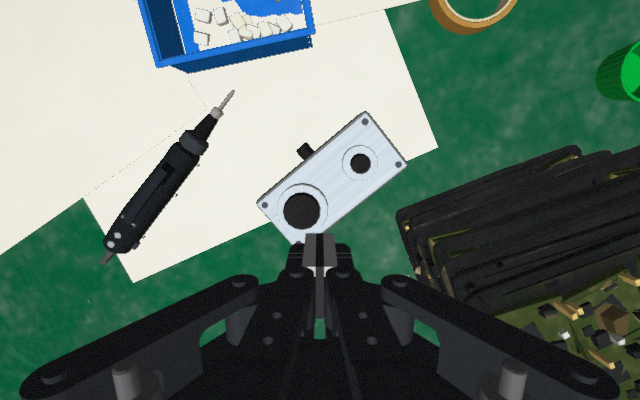

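View pics/scene5.png

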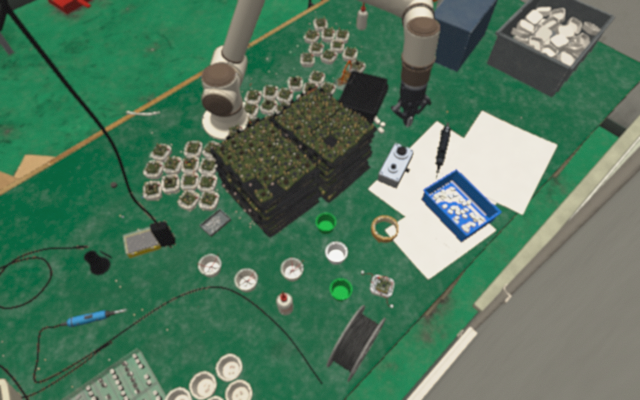

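```bash
python3 - <<'E'
from h import *
print(px('wrist',302,211,73),px('wrist',360,163,73))
for z in (140,180):print(z,[px('wrist',*q,z).round() for q in [(400,212),(415,262),(425,285),(575,152)]])
E
```

```text
[584.86844667 309.79544588  73.        ] [609.83538139 238.80944077  73.        ]
140 [array([570., 226., 140.]), array([526., 228., 140.]), array([504., 227., 140.]), array([569.,  91., 140.])]
180 [array([583., 232., 180.]), array([546., 233., 180.]), array([528., 232., 180.]), array([582., 118., 180.])]
```

The stack's near corner is at about (575,230), close to one side of the gripper linkage. I'll roll the tool by about −52° for clearance while moving over the button.

Emit:
arm_command --commands '[0, 0, 0, -8.5, 0, 0, 0, -8.5, 0, 0, 0, -8.5, 0, 0, 0, -8.5, 0, 0, 0, -8.5]'

```text
clock: 10.8
position: [600.6, 275.3, 240.0]
ee_rot: [0.981, 0.192, 0.038, 0.006]
contact_force: [-0.1, 0.4, -0.1]
gripper_width: 0.6
```

Emit:
arm_command --commands '[0, 0, 0, -8.5, 0, 0, 0, -8.5, 0, 0, 0, 0, 0, 0, 0, 0, 0, 0, 0, 0]'

```text
clock: 11.3
position: [604.4, 268.7, 243.7]
ee_rot: [0.943, 0.331, 0.039, 0.011]
contact_force: [-0.0, 0.7, 0.6]
gripper_width: 0.1
```

```bash
python3 - <<'E'
from h import *
import cv2
from scipy.spatial.transform import Rotation as R
cv2.imwrite('pics/w6.png',arm.get_image('wrist')[:,:,::-1])
for r in arm.place_of('wrist','call_button_top')[:2]: p=w('wrist',r['centre']);print(r['confidence'],p.round(1),proj('wrist',p).round())
s=arm.read_state();M=R.from_quat(s['ee_rot']).as_matrix();print(s['position'],M.round(3),s['joints'])
for z in (130,90):print((M.T@(np.array([584,312,z])-s['position'])).round(1))
E
```

```text
0.59 [580.6 315.3  75.1] [261. 181.]
0.29 [ 691.8 -114.6   -4.2] [561. 298.]
[604.20693826 269.02993761 243.54455574] [[ 0.777  0.624  0.081]
 [ 0.626 -0.78   0.005]
 [ 0.066  0.046 -0.997]] [ 0.68439278  0.40143903  0.0428975   0.05142692 -1.14668566  1.54362837]
[  3.7 -51.4 111.8]
[  1.  -53.2 151.6]
```

View pics/w6.png

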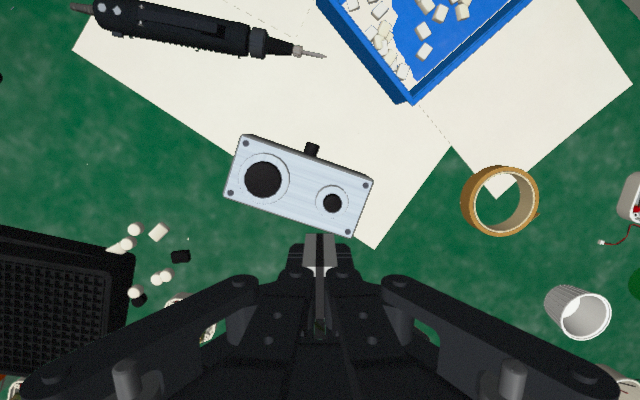

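Emit:
arm_command --commands '[0.001, -0.012, 0.01, 0, 0.001, -0.016, 0.02, 0, 0.001, -0.014, 0.02, 0, 0, -0.008, 0.02, 0, 0, 0, 0.015, 0]'

```text
clock: 11.9
position: [580.6, 315.0, 154.1]
ee_rot: [0.943, 0.33, 0.041, 0.01]
contact_force: [0.4, 0.1, 0.3]
gripper_width: 0.0
```

```bash
python3 - <<'E'
from h import *
import cv2
from scipy.spatial.transform import Rotation as R
cv2.imwrite('pics/w7.png',arm.get_image('wrist')[:,:,::-1])
for n in ['scene','side']: cv2.imwrite(f'pics/{n}7.png',arm.get_image(n)[:,:,::-1])
for r in arm.place_of('wrist','call_button_top')[:2]: p=w('wrist',r['centre']);print(r['confidence'],p.round(1),proj('wrist',p).round())
s=arm.read_state();M=R.from_quat(s['ee_rot']).as_matrix();print(s['position'],M.round(3))
print((M.T@(np.array([583,312,90])-s['position'])).round(1))
b=cv2.imread('pics/side7.png')[200:350,240:440]
cv2.imwrite('pics/z7.png',cv2.resize(b,(800,600),interpolation=2))
E
```

```text
0.81 [582.7 311.5  80.3] [318. 215.]
[582.14188505 314.25179301 156.20060567] [[ 0.779  0.621  0.086]
 [ 0.623 -0.782  0.01 ]
 [ 0.073  0.046 -0.996]]
[-5.6 -0.8 66. ]
```

View pics/w7.png

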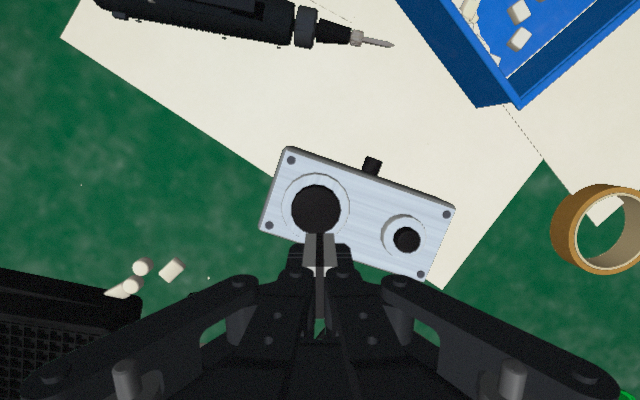

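View pics/z7.png

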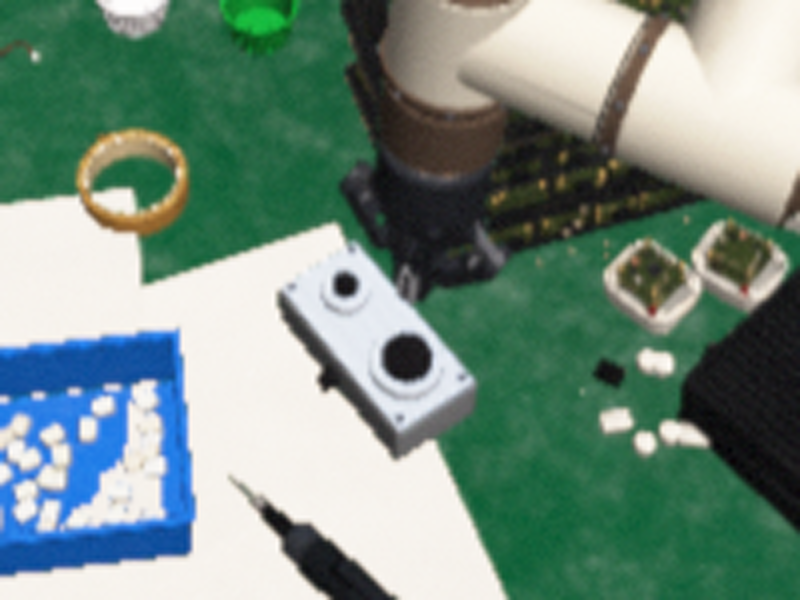

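```bash
python3 - <<'E'
from h import *
print(px('wrist',316,209,73),px('wrist',406,240,73))
E
```

```text
[584.09839449 313.98139449  73.        ] [607.60790889 243.61148727  73.        ]
```

Emit:
arm_command --commands '[-0.001, 0, 0.015, 0, -0.001, 0, 0.015, 0, -0.001, 0, 0.015, 0, -0.001, 0, 0.01, 0, 0, 0, 0, 0]'

```text
clock: 12.6
position: [587.7, 315.4, 107.1]
ee_rot: [0.943, 0.329, 0.049, 0.008]
contact_force: [0.2, -0.2, 0.6]
gripper_width: -0.2
```

Emit:
arm_command --commands '[-0.003, -0.001, 0.005, 0, -0.002, -0.001, 0.006, 0, -0.001, -0.001, 0.006, 0, 0, 0, 0.004, 0, 0, 0, 0, 0]'

```text
clock: 13.1
position: [584.2, 315.4, 87.2]
ee_rot: [0.943, 0.329, 0.052, 0.007]
contact_force: [0.3, -0.4, 0.8]
gripper_width: -0.2
```

```bash
python3 - <<'E'
from h import *
import cv2
cv2.imwrite('pics/w8.png',arm.get_image('wrist')[:,:,::-1])
cv2.imwrite(f'pics/side8.png',arm.get_image('side')[:,:,::-1])
s=arm.read_state();print(s['position'],s['ee_rot'],s['contact_force'])
b=cv2.imread('pics/side8.png')[220:340,260:420];
cv2.imwrite('pics/z8.png',np.hstack([cv2.resize(b,(400,300),interpolation=2),cv2.resize(cv2.imread('pics/w8.png')[100:340,160:480],(400,300))]))
E
```

```text
[584.53837341 315.58660196  87.72530959] [0.94275956 0.32924815 0.05250785 0.00655692] [0.12274789 0.80079426 0.56023425]
```

View pics/z8.png

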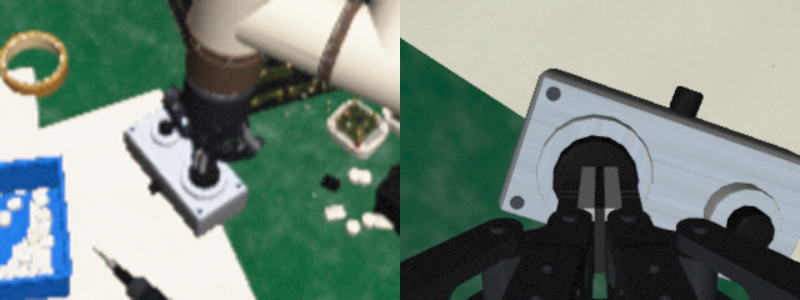

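Emit:
arm_command --commands '[-0.001, 0, 0.005, 0, 0, 0, 0.004, 0, 0, 0, 0.003, 0, 0, 0, 0.002, 0, 0, 0, 0, 0]'

```text
clock: 13.7
position: [585.7, 315.6, 73.2]
ee_rot: [0.943, 0.329, 0.053, 0.006]
contact_force: [-0.9, -0.3, 1.4]
gripper_width: -0.4
```

Emit:
arm_command --commands '[-0.001, 0, 0.002, 0, 0, 0, 0.002, 0, 0, 0, 0.002, 0, 0, 0, 0.002, 0, 0, 0, 0.001, 0]'

```text
clock: 14.2
position: [585.8, 315.7, 67.7]
ee_rot: [0.942, 0.33, 0.054, 0.007]
contact_force: [-4.7, -1.1, 8.6]
gripper_width: 0.2
```

Emit:
arm_command --commands '[0, 0, 0.002, 0, 0, 0, 0.002, 0, 0, 0, 0.002, 0, 0, 0, 0.002, 0, 0, 0, 0.001, 0]'

```text
clock: 14.7
position: [585.8, 315.7, 67.9]
ee_rot: [0.942, 0.331, 0.055, 0.007]
contact_force: [-2.0, 0.4, 4.4]
gripper_width: 0.1
```

Emit:
arm_command --commands '[0, 0, 0.003, 0, 0, 0, 0.004, 0, 0, 0, 0.004, 0, 0, 0, 0.004, 0, 0, 0, 0.004, 0]'

```text
clock: 15.2
position: [586.0, 315.8, 67.4]
ee_rot: [0.941, 0.333, 0.056, 0.01]
contact_force: [-11.2, -2.5, 20.5]
gripper_width: 0.3
```

```bash
python3 - <<'E'
from h import *
import cv2
s=arm.read_state();print(s['position'],s['contact_force'])
cv2.imwrite('pics/w9.png',arm.get_image('wrist')[:,:,::-1])
cv2.imwrite('pics/z9.png',cv2.resize(cv2.imread('pics/w9.png')[100:340,160:480],(800,600)))
E
```

```text
[585.97013931 315.79388896  67.35023555] [-11.18415649  -2.49472106  20.45316605]
```

View pics/z9.png

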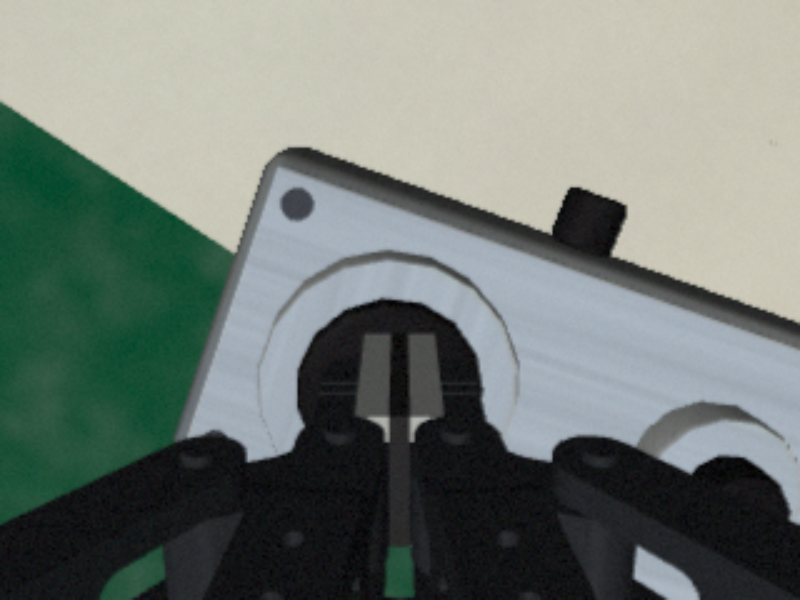

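The press reached 20 N with no further travel at z≈67, so the button is at its stop. Now I release and retreat.

Emit:
arm_command --commands '[0, 0, -0.005, 0, 0, 0, -0.015, 0, 0, 0, -0.03, 0, 0, 0, -0.04, 0, 0, 0, -0.04, 0]'

```text
clock: 15.75
position: [568.7, 310.8, 193.4]
ee_rot: [0.942, 0.333, 0.05, 0.012]
contact_force: [0.3, 0.8, 0.3]
gripper_width: -0.2
```

Emit:
arm_command --commands '[0, 0, -0.04, 0, 0, 0, -0.02, 0, 0, 0, 0, 0, 0, 0, 0, 0, 0, 0, 0, 0]'

```text
clock: 16.25
position: [563.8, 310.9, 258.9]
ee_rot: [0.941, 0.333, 0.055, 0.01]
contact_force: [0.5, 0.2, -0.7]
gripper_width: -0.1
```

```bash
python3 - <<'E'
from h import *
import cv2
s=arm.read_state();print(s['position'],s['contact_force'],s['clock'])
for n in ['scene','side','wrist']: cv2.imwrite(f'pics/{n}10.png',arm.get_image(n)[:,:,::-1])
for cam in ['scene','side','wrist']:
  for t in ['empty_cup_mouth','call_button_top','cancel_button_top']:
    for r in arm.place_of(cam,t)[:3]: print(cam,t,round(r['confidence'],2),w(cam,r['centre']).round())
for n in ['scene','side']:
  d=cv2.absdiff(cv2.imread(f'pics/{n}0.png'),cv2.imread(f'pics/{n}10.png'));cv2.imwrite(f'pics/d_{n}.png',cv2.convertScaleAbs(d,alpha=3))
E
```

```text
[563.81722102 310.94558765 258.94179198] [ 0.48495486  0.24244594 -0.74477824] 16.25
scene empty_cup_mouth 0.92 [ 786. -187.   41.]
scene empty_cup_mouth 0.87 [ 682. -110.   45.]
scene call_button_top 0.59 [585. 316.  74.]
scene cancel_button_top 0.42 [612. 243.  72.]
side empty_cup_mouth 0.89 [ 688. -116.   42.]
side empty_cup_mouth 0.82 [ 790. -190.   42.]
side empty_cup_mouth 0.76 [590. -64.  37.]
side call_button_top 0.47 [583. 308.  72.]
side cancel_button_top 0.51 [603. 243.  74.]
wrist empty_cup_mouth 0.72 [593. -60.  40.]
wrist empty_cup_mouth 0.69 [ 686. -112.   42.]
wrist call_button_top 0.74 [578. 315.  76.]
wrist cancel_button_top 0.82 [608. 245.  73.]
```

View pics/wrist10.png

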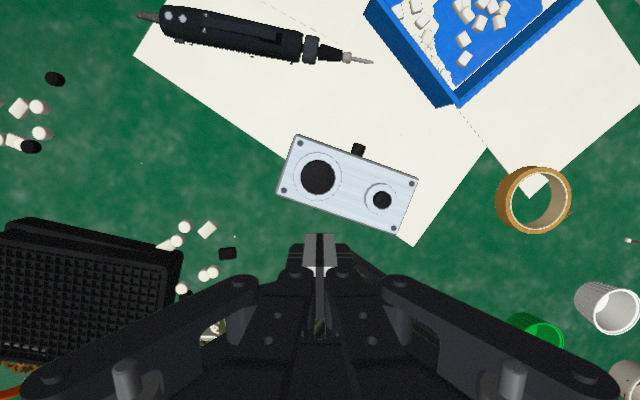

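View pics/d_scene.png

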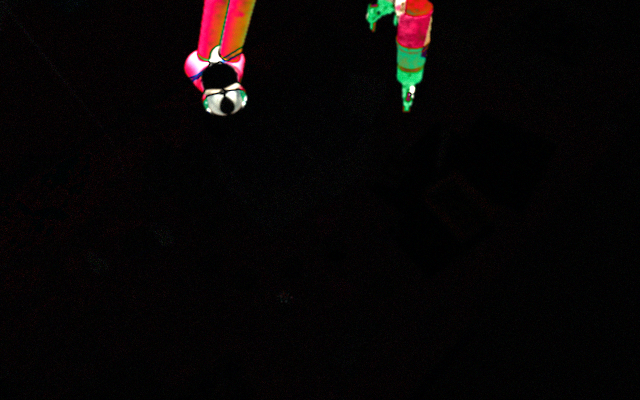

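View pics/d_side.png

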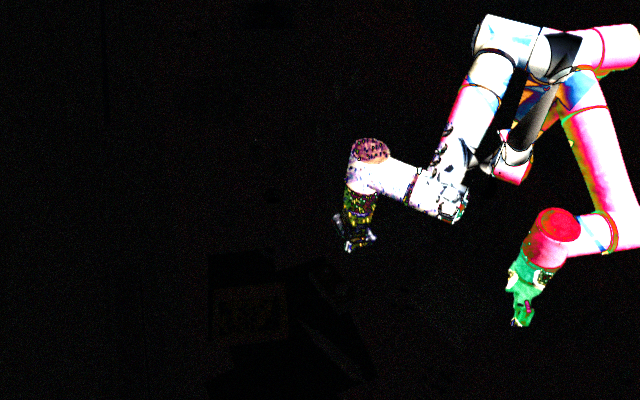

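The before/after differences show only the arm changed, so nothing else moved. I'm handing the job in.

```bash
python3 -c "
from bench import arm
print(arm.job_done())"
```

```text
the job is handed in; nothing more can be done
None
```

I pointed at the empty cup and then pressed and released the larger call button. The job was handed in a little over 16 s in, with the arm clear of everything; it reports no verdict.

- **Empty cup:** It is the single white cup at about (688, -115) mm. Both fixed cameras and the wrist camera showed it empty, with cable ends in the other three. I held the shut fingertips about 25 mm above the middle of its mouth for about 3 s, within 2 mm of centre, without touching it.
- **Button press:** I pressed the larger black button at about (585, 314) mm until it stopped moving, at z ≈ 67.4 mm with about 20 N on it. I then let go and rose to z ≈ 259 mm, where the force reading was back to about zero.
- **Nothing else moved:** Comparing the scene and side pictures from before and after showed only the arm had changed. The wrist picture showed both buttons with the fingers clear of them.
- **Disagreements:** The cameras' place estimates for the cup and button differed by 3–9 mm, so I used the close wrist views. The tool also drifted to about 6° of tilt. I could only infer the button's travel from fingertip height and force, because nothing reads it directly.

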